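# Load a stone cast and index the surveyor stage under the spindle

### The arm

A 6-joint arm with a two-finger parallel gripper is mounted at the origin on a cart in front of the work surface, level with it; the furniture and walls round the work are solid. World frame = base frame: x ahead of the robot, y to its left, z up, the work surface at z = 0. Lengths are in m, angles in rad, forces in N, time in s.
With the tool pointing down it reaches from about 0.375 to 0.975 m from the base axis. Payload 3.8 kg.
Tool frame: the origin (TCP) lies midway between the tips of the shut fingers; the grasp point (between the pads) lies 19 mm behind it; z points along the fingers, y is the line along which they close (so a half turn about z gives the same grasp; the last joint's range is limited). The gripper opens to 88 mm and grips with 3 to 60 N. Pads are 18 mm wide; open, the fingers measure 123 mm over their backs; the gripper's body (75 mm by 187 mm) begins 45 mm behind the grasp point.
Start: joints at [-1.279, 0.264, 1.604, -0, 1.274, -0.037], TCP at [0.218, -0.639, 0.217] pointing down, gripper open.
Joint ranges: [-2.63, 2.63], [-0.94, 2.18], [0.31, 2.57], [-1.31, 4.45], [0, 2.66], [-2.55, 2.55]. Speed limits (rad/s): [2.57, 2.57, 3.14, 3.14, 3.14, 3.14].

### API

Orientations are given as a rotation vector (axis times angle).
In Python, from cell import manip, inverse_kinematics, cams, order gives the robot as it stands. Calls block until the motion is done:
- manip.move_pose(position, orientation): joint-space move of the TCP to a pose.
- manip.move_linear(position, rate=0.15, rot=None): straight line of the TCP; rot=None keeps the orientation; rate is the mean speed in m/s.
- manip.set_joints(angles): joint-space move.
- manip.set_gripper(opening, force=None): finger opening in m; force is the grip in N (None keeps the last); returns when the fingers have stopped.
- manip.dwell(seconds).
- inverse_kinematics(position, orientation): joint angles nearest the present ones, or None.
- manip.state(): the state.
- cams.capture(name): name is "side" or "top" or "wrist"; returns a dict with "image" (420x560x3 uint8, blue, green, red), "z_map" (420x560 float32, m along the optical axis (not along the pixel's ray), 0 where there is no reading), "intrinsics" (3x3 intrinsics, pixels), "position" and "orientation" of the camera in the world; the wrist camera has in their place "T_tool_cam" (4x4, takes a point from camera to tool coordinates, whose origin is the TCP and whose axes are the flange's). Camera axes: x right, y down, z forward; pixel columns grow to the right and rows downward; lengths in m; the calibration is good to about 2 mm. A picture is of the moment at which its call begins: read the wrist's pose just before it.
A pose or a line that the arm cannot do raises manip.IKError and nothing moves.
- order.close_job(): hands the job in; it is judged then, once.
The state is a dict: "clock": time; "joint_pos": joint angles; "joint_velocities": joint speeds; "tau": joint torques, N m; "tool_pos": TCP position; "tcp_rot": TCP orientation; "contact_force": force on the tool from outside, world axes, zero at the start; "moment": the same for the moment, N m; "gripper_width": finger opening in m; "grasp_force": force on a finger pad.
Only numpy, scipy, OpenCV 4.12 (cv2) and the standard library are available. Lean on these libraries where they do the work, as an engineer would, in place of code of your own. Each camera call takes 0.05 s, during which the arm holds its last target. There are 200 camera calls.

### The job

Get the stone cast at the front of the bench ready for surveying: set it down flat among the locating pins of the surveyor's sliding stage, which waits at its loading end, and let go of it. Then draw the plunger knob, slide the stage to the left under the spindle and let the plunger drop fully home in the round working hole, so that the stage is locked there with the cast still in its nest. Find the hole gently by feel, without ramming the plunger pin against the steel strip, and do not disturb the small things standing nearby.

Things in the scene. Friction and masses are not known exactly. Their poses are not given: they have to be found in the camera images.
- cast: loose stone cast of a dental arch, at the front of the bench, 0.11 to 0.22 kg, 62 (x) x 69 (y) x 35 mm. Origin: centre of its underside, z up, x towards its flat back (x = 29). The front is blunt (x = -30); the sides run out from 36 mm wide at the front to 69 mm wide near the back. Grip it across x at mid-width, low on the 14 mm high base; the teeth above are narrower.
- surveyor: fixed grey surveying stand, base 222 x 266 mm. Origin on the bench under its centre; x to the rear, y to the left (the stage slides along y), z up. Behind left (x 90, y 92) a column 250 mm high carries an arm to a spindle at x 30, y 45, whose thin rod ends 101 mm above the bench; the arm's underside is 172 mm up.
- nest (a point): middle of the cast's nest on the stage's flat top, 54 mm above the bench; rides with the stage, axes as the surveyor's. A seated cast has its origin here and its axes parallel. Six upright locating pins, 8 mm thick, 10 mm high, coned tops, stand round its outline with 2 mm play; 36 mm are free for a finger between the two rear ones, 55 mm between the two front ones.
- knob (a point): middle of the black plunger knob, 82 mm above the bench when home; rides with stage and plunger. 26 mm diameter, 22 mm high, narrower neck below; its top is 10 mm over this point, the stage top 28 mm under it when home. Stands 105 mm in front of the nest. Take it from above, fingers to its left and right. Spring: 6 N when home, 9 N drawn.
- stage (a joint): slide of the stage along the surveyor's y, in m: 0 = loading end (start), limit 0.105. Its guides and the riding pin drag with 3 to 6 N. Under the knob lies a flat steel index strip: a long slot lets the pin down at the loading end; past joint 0.035 it is plain up to the one round hole, somewhere between 0.073 and 0.097: the strip is clamped through slots, its exact place differs each time.
- plunger (a joint): lift of knob and pin against the spring, in m: 0 = fully home (the pin 9 mm deep in slot or hole), about 0.008 = the pin's tip rides on the strip, 0.012 = drawn to its stop. Let go, the pin presses on it with 9 N and slides easily; it drops into the round hole by itself when it passes over it slowly (under about 30 mm/s), and the stage then stops dead.
- pin: plunger pin under the knob, 8 mm thick with a round tip, below the stage; the hole is 10 mm wide. Origin on the pin's axis, at bench height when home. More than 30 N between pin and strip counts as ramming it; a seated pin is felt by the stage stopping under a push of 7 to 12 N. A finger that meets the resting knob fast (over about 30 mm/s) also gives a knock of some 12 N, which is not the hole.
- dappen_dish: small glass dish with a waist, 33 mm wide, 23 mm high; bystander, leave it alone. Origin under its centre.
- dropper_bottle: small white dropper bottle, 27 mm wide, 28 mm high; bystander, leave it alone. Origin under its centre.
- bur_block: aluminium block with nine burs, 42 x 65 x 47 mm; bystander, leave it alone. Origin under its centre.

How it is judged:
By the outcome, as a careful person would: the job done as asked, in the order asked, and still so for the second after the job is handed in, with the robot touching nothing.
It also fails if it takes over 67 s, if anything falls off the work surface, if the arm or the gripper's body presses on something with over 40 N, if the wrist force passes 120 N, or if a joint passes its speed limit or range.

## Working session

There is one attempt and no reset: what is moved stays moved. The work goes in short steps, each a Python script; the robot and the scene stay as the last script left them, time stands still between calls to the robot, and variables do not carry over. Pictures are saved under pics/ and viewed, at most 10 in all, crops included, and the job is handed in when it is done.

```bash
ls; mkdir -p pics; python3 - <<'E'
from cell import manip,cams
import cv2,numpy as np
for n in("top","side"):
    c=cams.capture(n); cv2.imwrite(f"pics/{n}.png",c["image"]); np.savez(f"{n}.npz",**c)
    print(n,c["intrinsics"].tolist(),c["position"],c["orientation"])
print(manip.state())
E
```

```text
pics
top [[489.5821184385, 0.0, 284.22281736393285], [0.0, 489.5821184385, 214.19628002817598], [0.0, 0.0, 1.0]] [0.43225159 0.11069059 1.02618399] [-2.18598156  2.19082931 -0.10134365]
side [[435.35360054477655, 0.0, 276.4005953294205], [0.0, 435.35360054477655, 208.05082949352297], [0.0, 0.0, 1.0]] [ 0.53924735 -0.59232509  0.576458  ] [-2.1946896  -0.04327796  0.03591172]
{'clock': 0.1, 'joint_pos': array([-1.27891374e+00,  2.64704726e-01,  1.60524861e+00, -6.61181010e-06,
        1.27370347e+00, -3.68978046e-02]), 'joint_velocities': array([-5.00591778e-04, -1.52193704e-03, -2.41266266e-03, -6.33052121e-05,
        6.75341512e-06, -2.35291609e-03]), 'tau': array([ 1.49378570e-05, -5.03618073e+01, -3.58071828e+01,  7.30973482e-02,
        2.33520084e-02, -5.48317496e-05]), 'tool_pos': array([ 0.21774685, -0.63817778,  0.21528839]), 'tcp_rot': array([-3.09721922e+00, -5.13792162e-01,  4.21829515e-04]), 'contact_force': array([ 0.03361646, -0.75099266,  0.4877432 ]), 'moment': array([-0.01689042,  0.02560499, -0.01431541]), 'grasp_force': 0.0, 'gripper_width': 0.0879121963656636}
```

View pics/top.png

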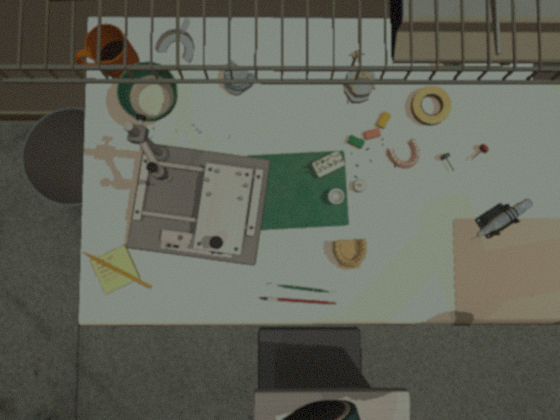

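View pics/side.png

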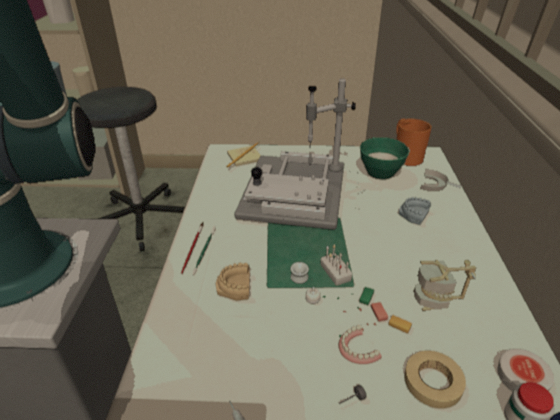

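The top view shows the cast at (350,252), the surveyor at about (197,205), the stage at about (225,208) with its knob at (216,242), the dish at (336,196), the bottle at (359,185) and the bur block at (328,164). I'll enlarge it and get depth points.

```bash
cat > h.py <<'E'
import numpy as np,cv2
from scipy.spatial.transform import Rotation as R
def load(n):
    d=np.load(n+".npz"); return {k:d[k] for k in d}
def pts(c):
    K=c["intrinsics"];z=c["z_map"];h,w=z.shape;u,v=np.meshgrid(np.arange(w),np.arange(h))
    p=np.stack([(u-K[0,2])/K[0,0]*z,(v-K[1,2])/K[1,1]*z,z],-1)
    P=p@R.from_rotvec(c["orientation"]).as_matrix().T+c["position"]; P[z<=0]=np.nan; return P
def ray(c,uv,h):
    K=c["intrinsics"];uv=np.atleast_2d(np.asarray(uv,float))
    d=np.c_[(uv[:,0]-K[0,2])/K[0,0],(uv[:,1]-K[1,2])/K[1,1],np.ones(len(uv))]@R.from_rotvec(c["orientation"]).as_matrix().T
    o=c["position"];return o+d*((h-o[2])/d[:,2])[:,None]
E
python3 - <<'E'
from h import *
c=load("top");P=pts(c)
im=np.clip(c["image"][135:275,120:380].astype(float)*1.5,0,255).astype(np.uint8)
cv2.imwrite("pics/crop.png",cv2.resize(im,None,fx=3,fy=3,interpolation=cv2.INTER_CUBIC))
for n,u,v in[("bench",400,220),("cast",335,250),("knob",216,242),("stage",225,220),("base",190,185),("bur",328,164),("dish",336,196),("bot",359,185),("mat",300,210)]:print(n,P[v,u].round(4),ray(c,(u,v),0)[0].round(3))
# cast mask via depth
m=(P[...,2]>.006)&(P[...,0]>.2);s=np.zeros(m.shape,bool);s[225:280,320:380]=1
q=P[m&s];print("cast",len(q),q.min(0),q.max(0))
hh=P[...,2][150:270,120:280];print(np.histogram(hh[np.isfinite(hh)],bins=np.arange(-.01,.11,.005)))
E
```

```text
bench [ 5.000e-01 -1.484e-01 -4.000e-04] [ 0.5   -0.148  0.   ]
cast [ 0.4371 -0.0066  0.0318] [ 0.437 -0.01   0.   ]
knob [0.4526 0.2273 0.0898] [0.455 0.238 0.   ]
stage [0.4968 0.214  0.0567] [0.501 0.22  0.   ]
base [0.5708 0.2892 0.0275] [0.575 0.294 0.   ]
bur [0.6148 0.0052 0.0249] [0.619 0.003 0.   ]
dish [ 0.549  -0.0116  0.0173] [ 0.551 -0.014  0.   ]
bot [ 0.5712 -0.0589  0.0227] [ 0.574 -0.063  0.   ]
mat [0.5212 0.0627 0.0029] [0.521 0.063 0.   ]
cast 847 [ 0.39793378 -0.07225233  0.00602527] [ 0.45974813 -0.0011041   0.03977085]
(array([   4, 1557, 3489,  255,  208,  141, 3889, 2717,  301,  697,  634,
        644, 2290, 1630,   63,   20,    4,    7,    5,   37,  103,   10,
          1]), array([-0.01 , -0.005,  0.   ,  0.005,  0.01 ,  0.015,  0.02 ,  0.025,
        0.03 ,  0.035,  0.04 ,  0.045,  0.05 ,  0.055,  0.06 ,  0.065,
        0.07 ,  0.075,  0.08 ,  0.085,  0.09 ,  0.095,  0.1  ,  0.105]))
```

View pics/crop.png

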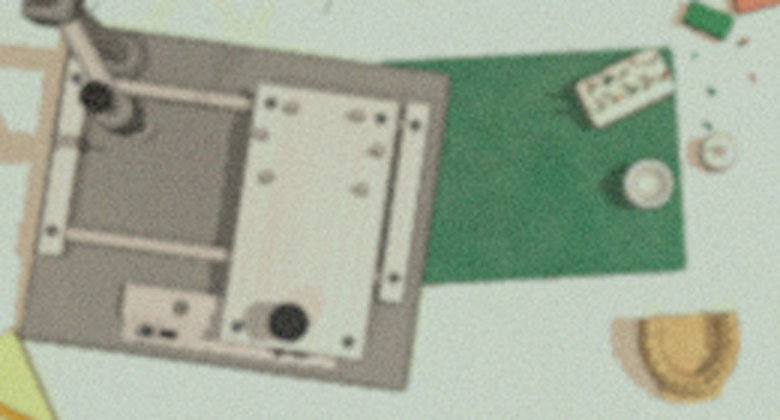

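The crop shows six pins at crop px (290,107), (355,115), (261,134), (375,150), (266,177) and (360,189), and the knob at (288,322). The index hole looks visible at (180,307). The cast's flat back faces up in the image, which is +x. Next I'll take wrist views above the cast and the nest.

```bash
cat >> h.py <<'E'
def rv(yaw):  # tool down, tool y along +-x of a body with this yaw
    a=(yaw+np.pi/2)/2; return np.array([np.cos(a),np.sin(a),0])*np.pi
def wrist(name):
    from cell import manip,cams
    s=manip.state(); c=dict(cams.capture("wrist")); T=np.eye(4); T[:3,:3]=R.from_rotvec(s["tcp_rot"]).as_matrix(); T[:3,3]=s["tool_pos"]
    W=T@c["T_tool_cam"]; c["position"]=W[:3,3]; c["orientation"]=R.from_matrix(W[:3,:3]).as_rotvec()
    np.savez(name+".npz",**c); cv2.imwrite(f"pics/{name}.png",c["image"]); return c
def px(u,v): return (120+u/3-.33,135+v/3-.33)
E
python3 - <<'E'
from h import *
from cell import manip
c=load("top")
pins=ray(c,[px(*p) for p in[(290,107),(355,115),(261,134),(375,150),(266,177),(360,189)]],.064);print(pins.round(4))
print("mean",pins.mean(0)); 
for i,j in((1,0),(3,2),(5,4)):
    d=pins[j]-pins[i];print(np.degrees(np.arctan2(-d[0],d[1])),np.hypot(*d[:2]))
print("knob",ray(c,px(288,322),.092),"hole",ray(c,px(180,307),.03))
P=pts(c);s=np.zeros(P.shape[:2],bool);s[225:280,320:380]=1
m=s&(P[...,2]>.006);q=P[m][:,:2].astype(np.float32)
print(cv2.minAreaRect(q))
manip.move_pose([.43,-.037,.24],rv(0)); w=wrist("w1"); print(w["T_tool_cam"].round(3),manip.state()["clock"],manip.state()["tool_pos"])
E
```

```text
[[0.595  0.231  0.064 ]
 [0.5896 0.1881 0.064 ]
 [0.577  0.2499 0.064 ]
 [0.5663 0.1748 0.064 ]
 [0.5485 0.2464 0.064 ]
 [0.5405 0.1846 0.064 ]]
mean [0.56948187 0.21246438 0.064     ]
-7.113277603099877 0.043235721117985855
-8.099329283232326 0.07588144168774927
-7.386616468583401 0.06231726077263403
knob [[0.4525675  0.22765224 0.092     ]] hole [[0.46421983 0.30835177 0.03      ]]
((0.4296145439147949, -0.03633057698607445), (0.06887095421552658, 0.06372427195310593), 86.2789077758789)
[[-0.    -0.948 -0.317  0.083]
 [ 1.    -0.     0.    -0.001]
 [-0.    -0.317  0.948 -0.168]
 [ 0.     0.     0.     1.   ]] 2.425 [ 0.43022393 -0.03764596  0.23999823]
```

View pics/w1.png

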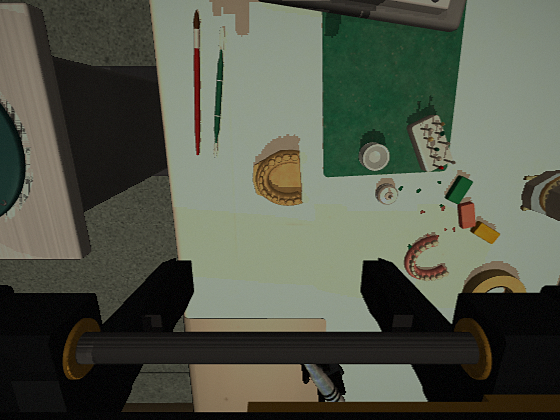

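The wrist view shows the cast at about (280,178), with its flat back along column 301, so it is nearly square to the world axes. Next I'll measure it and look at the nest.

```bash
python3 - <<'E'
from h import *
from cell import manip
def yel(c,roi):
    h=cv2.cvtColor(c["image"],cv2.COLOR_BGR2HSV);m=cv2.inRange(h,(8,70,60),(32,255,255));k=np.zeros_like(m);u0,u1,v0,v1=roi;k[v0:v1,u0:u1]=1;return cv2.morphologyEx(m*k,cv2.MORPH_OPEN,np.ones((3,3)))
for n,roi in(("w1",(230,330,125,225)),("top",(315,385,225,285))):
    c=load(n);P=pts(c);m=yel(c,roi);P[m==0]=np.nan
    z=P[...,2];b=P[(z>.005)&(z<.05)]
    print(n,m.sum()//255,np.nanmin(b,0).round(4),np.nanmax(b,0).round(4))
    for nm,lo,hi in(("all",.004,.05),("base",.008,.018),):
        q=P[(z>lo)&(z<hi)][:,:2]
        # back edge: max x in y-bins
        yb=np.arange(-.066,-.006,.004);e=[(y+.002,np.percentile(q[(q[:,1]>y)&(q[:,1]<y+.004),0],98)) for y in yb if ((q[:,1]>y)&(q[:,1]<y+.004)).sum()>2]
        e=np.array(e);f=np.polyfit(e[:,0],e[:,1],1);print(nm,"back slope deg",np.degrees(np.arctan(-f[0])),"x at -.036",np.polyval(f,-.036).round(4),"res",np.std(e[:,1]-np.polyval(f,e[:,0])).round(4),"y",np.percentile(q[:,1],[1,99]).round(4),"x",np.percentile(q[:,0],[1,99]).round(4))
manip.move_pose([.56,.165,.28],rv(np.radians(-7.4))); w=wrist("w2"); print(manip.state()["clock"])
im=np.clip(w["image"][0:280,130:430].astype(float)*1.3,0,255).astype(np.uint8);cv2.imwrite("pics/w2c.png",cv2.resize(im,None,fx=2,fy=2,interpolation=cv2.INTER_CUBIC))
E
```

```text
w1 2720 [ 0.3994 -0.0701  0.0055] [ 0.4612 -0.0013  0.0366]
all back slope deg 4.878338814277258 x at -.036 0.4575 res 0.0006 y [-0.0667 -0.0023] x [0.4008 0.4594]
base back slope deg 4.655686293409252 x at -.036 0.4585 res 0.0004 y [-0.0588 -0.015 ] x [0.3997 0.4596]
top 799 [ 0.4001 -0.0685  0.0086] [ 0.4597 -0.0032  0.0398]
all back slope deg 3.876458933350695 x at -.036 0.4566 res 0.0008 y [-0.0674 -0.0038] x [0.4021 0.4577]
base back slope deg 2.3841885979745943 x at -.036 0.4566 res 0.0007 y [-0.0577 -0.0136] x [0.4002 0.4577]
3.4333
```

View pics/w2c.png

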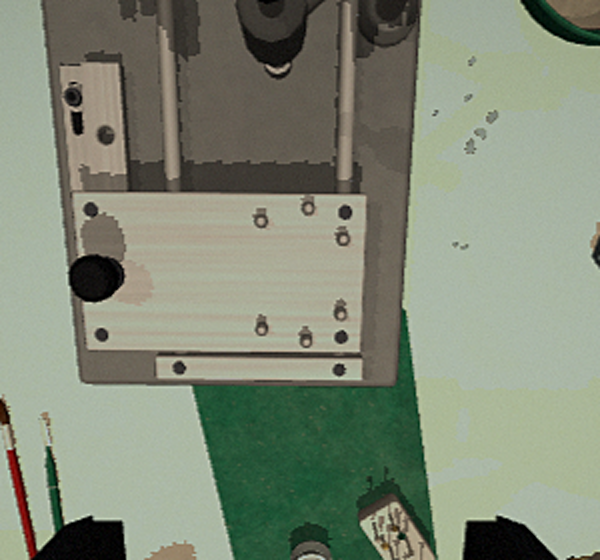

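The wrist view clearly shows the six pins, with tops at crop px (261,213), (261,321), (309,203), (307,334), (344,232) and (341,307). The knob is at (96,277) and the strip's round hole at (106,134). I'll compute the nest pose from these.

```bash
python3 - <<'E'
from h import *
c=load("w2");f=lambda a:[(130+u/2-.25,v/2-.25) for u,v in a]
p=ray(c,f([(261,214),(261,321),(309,203),(307,334),(344,231),(341,307)]),.063)[:,:2]
k=ray(c,f([(96,277)]),.092)[0,:2];h=ray(c,f([(106,134)]),.03)[0,:2];P=pts(c)
print("depth stage",P[int(250/2),int(130+200/2)],"strip",P[75,130+50],"holepix",P[67,183])
def rep(p,k,h,n):
    yaw=np.mean([np.arctan2(-(p[i]-p[j])[0],(p[i]-p[j])[1]) for i,j in((0,1),(2,3),(4,5))])
    X=np.array([np.cos(yaw),np.sin(yaw)]);Y=np.array([-X[1],X[0]])
    c1=(p[4]+p[5])/2-.0345*X; m=p.mean(0)
    print(n,"yaw",np.degrees(yaw),"nest from rear",c1.round(4),"from knob",(k+.105*X).round(4))
    q=np.c_[(p-c1)@X,(p-c1)@Y];print(q.round(4).tolist());print("hole-knob in y",(h-k)@Y,"x",(h-k)@X)
rep(p,k,h,"w2")
t=load("top");g=lambda a:[px(*b) for b in a]
p=ray(t,g([(266,177),(360,189),(261,134),(375,150),(290,107),(355,115)]),.063)[:,:2]
rep(p,ray(t,g([(288,322)]),.092)[0,:2],ray(t,g([(180,307)]),.03)[0,:2],"top")
# stage edges depth-based yaw
z=P[...,2];m=((z>.05)&(z<.06)).astype(np.uint8);m=cv2.morphologyEx(m,cv2.MORPH_OPEN,np.ones((5,5)));n,l,s,_=cv2.connectedComponentsWithStats(m);i=1+s[1:,4].argmax();print(cv2.minAreaRect(P[l==i][:,:2].astype(np.float32)),np.median(z[l==i]))
E
```

```text
depth stage [0.51144532 0.23568273 0.05398452] strip [0.45950382 0.29977282 0.03592253] holepix [0.46180607 0.30973672 0.02332031]
w2 yaw -8.218200726765541 nest from rear [0.5601 0.2192] from knob [0.5616 0.2153]
[[-0.0137, 0.0306], [-0.0138, -0.031], [0.0139, 0.0369], [0.0143, -0.0385], [0.0346, 0.0219], [0.0344, -0.0219]]
hole-knob in y 0.07869169393029668 x -0.005694892189917268
top yaw -7.533074451638567 nest from rear [0.5583 0.2142] from knob [0.5567 0.2139]
[[-0.0138, 0.0308], [-0.0137, -0.0316], [0.014, 0.0381], [0.0133, -0.0379], [0.0343, 0.0216], [0.0347, -0.0216]]
hole-knob in y 0.08153064052342839 x 0.0009721810066205982
((0.5211138129234314, 0.2198631316423416), (0.09514963626861572, 0.1739536076784134), 82.04087829589844) 0.05370503024143239
```

The views disagree by a few mm in y. I'll take one settled wrist view with the nest directly under the tool.

```bash
python3 - <<'E'
from h import *
from cell import manip
manip.move_pose([.559,.216,.295],rv(np.radians(-7.8))); manip.dwell(.4); w=wrist("w3"); s=manip.state();print(s["clock"],s["tool_pos"],np.abs(s["joint_velocities"]).max())
im=np.clip(w["image"][90:270,160:360].astype(float)*1.3,0,255).astype(np.uint8);cv2.imwrite("pics/w3c.png",cv2.resize(im,None,fx=3,fy=3,interpolation=cv2.INTER_CUBIC))
E
```

```text
4.2083 [0.55898088 0.21542008 0.29482227] 0.004958368007242079
```

View pics/w3c.png

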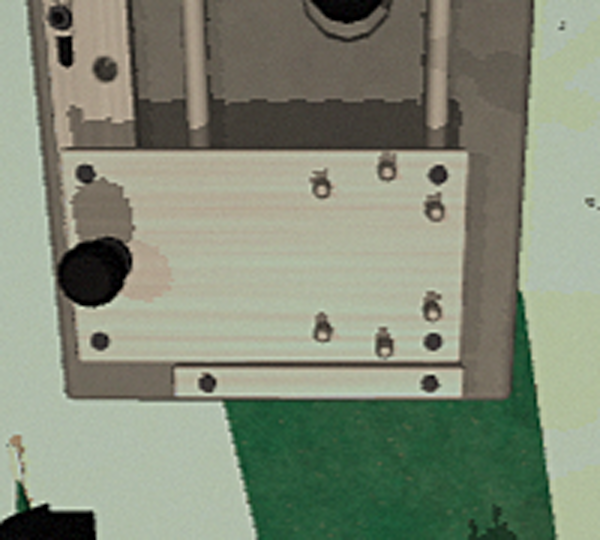

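The settled view shows the pin tops as bright spots at crop px (321,187), (387,171), (435,211), (431,311), (385,346) and (322,331). The dark marks above them are the shafts and shadows. The knob top is at (90,275) and the hole at (105,68).

```bash
python3 - <<'E'
from h import *
c=load("w3");f=lambda a:[(160+u/3-.33,90+v/3-.33) for u,v in a]
p=ray(c,f([(321,188),(322,331),(387,172),(385,346),(435,212),(432,312)]),.063)[:,:2]
k=ray(c,f([(90,275)]),.092)[0,:2];h=ray(c,f([(105,68)]),.035)[0,:2]
for yaw in [np.mean([np.arctan2(-(p[i]-p[j])[0],(p[i]-p[j])[1]) for i,j in((0,1),(2,3),(4,5))])]:
    X=np.array([np.cos(yaw),np.sin(yaw)]);Y=np.array([-X[1],X[0]]);c1=(p[4]+p[5])/2-.0345*X
    print(np.degrees(yaw),"rear",c1,"knob",k+.105*X,"hole",(h-k)@Y,(h-k)@X);print(np.c_[(p-c1)@X,(p-c1)@Y].round(4).tolist())
P=pts(c);z=P[...,2];m=((z>.05)&(z<.058)).astype(np.uint8);m=cv2.morphologyEx(m,cv2.MORPH_OPEN,np.ones((5,5)));n,l,s,_=cv2.connectedComponentsWithStats(m);i=1+s[1:,4].argmax();print(cv2.minAreaRect(P[l==i][:,:2].astype(np.float32)),np.median(z[l==i]))
E
```

```text
-7.963837595798137 rear [0.5590026  0.21531756] knob [0.5591393  0.21620388] hole 0.07803789769476512 -0.0017671872820848493
[[-0.0134, 0.0317], [-0.0135, -0.0304], [0.0141, 0.0383], [0.0142, -0.0372], [0.0345, 0.0217], [0.0345, -0.0217]]
((0.5211753249168396, 0.2201383113861084), (0.09492691606283188, 0.17370514571666718), 82.09660339355469) 0.0537790463708025
```

```bash
python3 - <<'E'
from h import *
from cell import manip
yaw=np.radians(4.5)
x,y=.4296-.0005,-.0368
manip.move_pose([x,y,.10],rv(yaw)); manip.move_linear([x,y,.003],.08); manip.dwell(.1)
print(manip.state()["contact_force"],manip.state()["tool_pos"])
manip.set_gripper(.0,25); s=manip.state();print(s["gripper_width"],s["grasp_force"],s["contact_force"])
manip.move_linear([x,y,.15],.12); manip.dwell(.2)
c=wrist("w4");s=manip.state();print(s["clock"],s["gripper_width"],s["grasp_force"],s["contact_force"])
P=pts(c);hsv=cv2.cvtColor(c["image"],cv2.COLOR_BGR2HSV);m=cv2.inRange(hsv,(8,70,60),(32,255,255))>0
Q=(P-s["tool_pos"])@R.from_rotvec(s["tcp_rot"]).as_matrix()
q=Q[m&(np.abs(Q[...,2])<.05)&(np.abs(Q[...,0])<.06)&(np.abs(Q[...,1])<.045)]
print(len(q),np.percentile(q,[0.5,2,50,98,99.5],axis=0).round(4))
cv2.imwrite("pics/w4c.png",c["image"])
E
```

```text
[ 0.44928261 -1.13059807  0.05155495] [ 0.42972608 -0.03687867  0.00358332]
0.041832498674991274 24.99994307756424 [-2.44936149  0.627667    1.09295278]
9.3667 0.04140736595911243 24.998576939105988 [ 0.77061332 -0.15534645 -2.65152184]
10014 [[-0.0279 -0.025  -0.0324]
 [-0.0262 -0.0219 -0.0317]
 [ 0.006   0.0049 -0.0216]
 [ 0.0337  0.0293 -0.0084]
 [ 0.0344  0.0317 -0.0031]]
```

View pics/w4c.png

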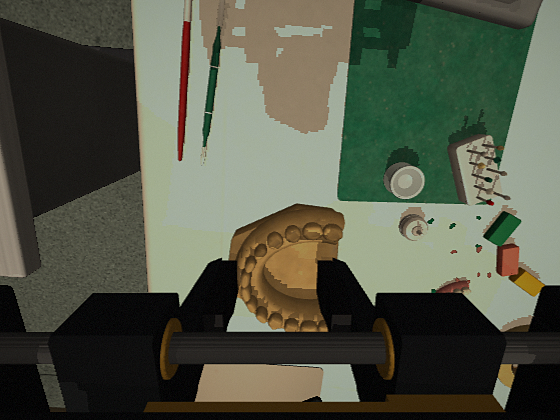

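The held view shows the cast roughly upright, between about (232,240) and (343,210). The fingers are only 41 mm apart though, and the back finger's inner edge at column 318 is well inside the cast's back at column 343. I expected 59 mm, so I'll check the heights before and after the grasp.

```bash
python3 - <<'E'
from h import *
np.set_printoptions(linewidth=250)
def grid(Q,m,o,yaw,sgn=1,lab=""):
    xs=np.arange(-.034,.036,.004);ys=np.arange(-.036,.040,.006)
    print(lab)
    for y in ys[::-1]:
        r=[]
        for x in xs:
            k=m&(np.abs(Q[...,0]-x)<.002)&(np.abs(Q[...,1]-y)<.003)
            r.append("%4.0f"%(np.median(Q[...,2][k])*1e3) if k.sum() else "   .")
        print("%4.0f"%(y*1e3)," ".join(r))
c=load("w1");P=pts(c);yaw=np.radians(4.6);X=np.array([np.cos(yaw),np.sin(yaw)]);Y=np.array([-X[1],X[0]])
d=P-np.array([.4296,-.0368,0]);Q=np.stack([d[...,:2]@X,d[...,:2]@Y,d[...,2]],-1);grid(Q,np.isfinite(Q[...,2]),0,0,lab="before x:-34..34 step4")
from cell import manip
s=manip.state();c=load("w4");P=pts(c);A=(P-s["tool_pos"])@R.from_rotvec(s["tcp_rot"]).as_matrix()
hsv=cv2.cvtColor(c["image"],cv2.COLOR_BGR2HSV);m=cv2.inRange(hsv,(8,70,40),(32,255,255))>0
Q=np.stack([A[...,1],A[...,0],-A[...,2]],-1);grid(Q,m&(np.abs(Q[...,2])<.06),0,0,lab="held (tool y as x, tool x as y, height over TCP)")
E
```

```text
before x:-34..34 step4
  36   -1    0   -0   -0   -0   -0   -0    0   -0   -0    0    0    1   -0   -0   -0   -0   -0
  30  342  342  341  341  341  341  341  341  340   30   27   29   31   27   27   27   -0   -0
  24  344  344  344  344  344  344  344  344  344  343  343  343  343  343  343  343  343  342
  18   -1   -0   12   14   26   31   33  353  353  353  353  353  353  353  353  353  353  354
  12   -1    7   14   26   34   28   27   23   14   13   14   14   14   14   14   15  352  353
   6    0   13   18   27   34   27   20   14   13   14   14   13   14   14   14   14    7    0
  -0    0   14   24   33   33   27   14   14   14   13   14   13   14   14   14   14    1   -0
  -6   -0   13   20   28   33   27   20   14   14   14   14   14   14   14   14   14    1   -0
 -12   -0   13   14   26   34   28   26   17   14   14   14   14   14   14   14   14   13    0
 -18   -1    1   14   14   26   33   32   27   25   23   16   14   14   15   15   14    1    0
 -24   -0   -0    0    7   19   26   27   31   32   29   28   27   27   27   27   28    1   -0
 -30   -0   -0    0    0   -0   
[... 741 characters left out ...]
   11   11   11   11   11   11   10
  -0    .    .    .   24   31   26   23   11   11   11   11   11   11   11   11    .    .    .
  -6    .    .    .   24   31   28   23   12   11   11   11   11   11   11   11    .    .    .
 -12    .    .    .   22   23   31   24   22   15   11   11   11   11   11   11    .    .    .
 -18    .    .    .   11   22   24   30   26   24   21   17   16   14   12   14    .    .    .
 -24    .    .    .    .    .   22    .   27   29   27   27   25   25   24   25   28    .    .
 -30    .    .    .    .    .    .    .    .   28   24   29   25   29   28   28   29    .    .
 -36    .    .    .    .    .    .    .    .    .    .    .   23    .    .    .    .    .    .
```

```bash
python3 - <<'E'
from h import *
from cell import manip
s=manip.state();print(load("w1")["intrinsics"][0],s["gripper_width"])
for n in("w1","w4"):
    c=load(n);Tc=c["T_tool_cam"];K=c["intrinsics"];z=c["z_map"];h,w=z.shape;u,v=np.meshgrid(np.arange(w),np.arange(h))
    p=np.stack([(u-K[0,2])/K[0,0]*z,(v-K[1,2])/K[1,1]*z,z],-1)@Tc[:3,:3].T+Tc[:3,3]
    dark=(c["image"].max(2)<60)&(z>0)&(np.abs(p[...,0])<.03)&(np.abs(p[...,1])<.07)&(p[...,2]>-.09)&(p[...,2]<.02)
    for sg in(-1,1):
        q=p[dark&(p[...,1]*sg>0.01)]; q=q.copy()
        print(n,sg,len(q))
        for a in np.arange(-.08,.02,.008):
            k=q[(q[:,2]>=a)&(q[:,2]<a+.008)]
            if len(k)>3: print("  z %.3f"%a,len(k),"x",np.percentile(k[:,0],[2,98]).round(4),"y",np.percentile(k[:,1],[2,98]).round(4))
E
```

```text
[315.36425932   0.         276.78532789] 0.04140736595911243
w1 -1 4902
  z -0.080 514 x [-0.0095  0.0121] y [-0.0615 -0.0517]
  z -0.072 950 x [0.0022 0.0119] y [-0.0612 -0.0446]
  z -0.064 629 x [-0.0021  0.0119] y [-0.0605 -0.0446]
  z -0.056 614 x [-0.0072  0.0118] y [-0.0597 -0.0457]
  z -0.048 633 x [-0.0074  0.0118] y [-0.0588 -0.0446]
  z -0.040 458 x [-0.0073  0.0117] y [-0.0583 -0.0445]
  z -0.032 365 x [-0.0073  0.0117] y [-0.0573 -0.0444]
  z -0.024 69 x [-0.0071  0.0111] y [-0.0542 -0.0445]
w1 1 4790
  z -0.080 491 x [-0.0089  0.0122] y [0.0503 0.0602]
  z -0.072 953 x [0.0022 0.012 ] y [0.0432 0.0598]
  z -0.064 629 x [-0.0028  0.012 ] y [0.0434 0.0592]
  z -0.056 610 x [-0.0065  0.0118] y [0.0444 0.0583]
  z -0.048 630 x [-0.0069  0.0117] y [0.0432 0.0575]
  z -0.040 437 x [-0.0069  0.0117] y [0.0431 0.0568]
  z -0.032 368 x [-0.0068  0.0116] y [0.0431 0.0559]
  z -0.024 48 x [-0.0041  0.0113] y [0.0433 0.0527]
w4 -1 3681
  z -0.080 282 x [-0.009   0.0121] y [-0.0343 -0.0284]
  z -0.072 803 x [0.0022 0.012 ] y [-0.0362 -0.0213]
  z -0.064 496 x [0.0038 0.012 ] y [-0.0371 -0.0213]
  z -0.056 468 x [-0.0063  0.0119] y [-0.0362 -0.0225]
  z -0.048 509 x [-0.0071  0.0119] y [-0.0355 -0.0213]
  z -0.040 334 x [-0.0065  0.0118] y [-0.0345 -0.0212]
  z -0.032 318 x [-0.0154  0.0142] y [-0.0338 -0.0107]
  z -0.024 80 x [-0.0074  0.0138] y [-0.0299 -0.0197]
  z -0.008 41 x [0.0185 0.0244] y [-0.0234 -0.0105]
  z -0.000 6 x [0.0183 0.0232] y [-0.0225 -0.0126]
w4 1 3574
  z -0.080 271 x [-0.0083  0.0122] y [0.0272 0.0331]
  z -0.072 793 x [0.0021 0.012 ] y [0.0201 0.035 ]
  z -0.064 497 x [0.0048 0.0119] y [0.0202 0.0361]
  z -0.056 481 x [-0.006   0.0118] y [0.0212 0.0352]
  z -0.048 485 x [-0.0067  0.0117] y [0.0201 0.0342]
  z -0.040 359 x [-0.0066  0.0119] y [0.02   0.0337]
  z -0.032 295 x [-0.0254  0.0118] y [0.0136 0.0327]
  z -0.024 54 x [-0.0184  0.0199] y [0.02   0.0295]
```

The depth data settles it: the finger tips end at tool z ≈ -0.02, so they reach about 20 mm less far than the TCP. I gripped the teeth above the base. I'll set the cast back down, open, go about 17 mm lower while watching the force, and grip again.

```bash
cat >> h.py <<'E'
def down(x,y,z0,z1,rate=.03,step=.003,lim=4):
    from cell import manip
    f0=manip.state()["contact_force"][2]
    z=z0
    while z>z1+1e-6:
        z=max(z1,z-step); manip.move_linear([x,y,z],rate)
        d=manip.state()["contact_force"][2]-f0
        if abs(d)>lim: print("contact at",z,d); break
    return z
E
python3 - <<'E'
from h import *
from cell import manip
x,y=.4291,-.0368;yaw=np.radians(4.5)
manip.move_linear([x,y,.012],.12); down(x,y,.012,.0036,.03,.002,2)
manip.set_gripper(.088)
x2,y2=x+.003*np.cos(yaw),y+.003*np.sin(yaw)
manip.move_linear([x2,y2,.006],.05); manip.dwell(.1)
z=down(x2,y2,.006,-.0155,.03,.0045,4);print("z",z,manip.state()["contact_force"],manip.state()["tool_pos"])
manip.set_gripper(0,25); s=manip.state();print(s["gripper_width"],s["grasp_force"],s["contact_force"],s["clock"])
E
```

```text
z -0.0155 [ 0.23076708  1.14669279 -0.05573773] [ 0.43182251 -0.03651848 -0.01575224]
0.05954825160900639 24.9900609604083 [ 0.3796716  -0.55379506  0.37126908] 15.0917
```

Width is 59.5 mm, so the base is properly gripped now. I'll lift and measure the in-hand offset.

```bash
python3 - <<'E'
from h import *
from cell import manip
s=manip.state();x,y=s["tool_pos"][:2]
manip.move_linear([x,y,.15],.15); manip.dwell(.2)
c=wrist("w5");s=manip.state();print(s["clock"],s["gripper_width"],s["contact_force"])
P=pts(c);A=(P-s["tool_pos"])@R.from_rotvec(s["tcp_rot"]).as_matrix()
hsv=cv2.cvtColor(c["image"],cv2.COLOR_BGR2HSV);m=cv2.inRange(hsv,(8,60,35),(32,255,255))>0
Q=np.stack([A[...,1],A[...,0],-A[...,2]],-1);m&=(np.abs(Q[...,0])<.045)&(np.abs(Q[...,1])<.05)&(Q[...,2]>-.02)&(Q[...,2]<.03)
q=Q[m]
for lo in np.arange(-.018,.03,.004):
    k=q[(q[:,2]>=lo)&(q[:,2]<lo+.004)]
    if len(k)>5:print("h %.3f"%lo,len(k),"x",np.percentile(k[:,0],[1,99]).round(4),"y",np.percentile(k[:,1],[1,99]).round(4))
# same statistic (vs. height) for cast on bench in w1 at known y -> tooth row centre by symmetric columns
for x in np.arange(-.02,.03,.006):
    k=q[(np.abs(q[:,0]-x)<.003)&(q[:,2]>.004)]
    if len(k)>5:print("col %.3f"%x,"y teeth",np.percentile(k[:,1],[1,99]).round(4),"mid",np.percentile(k[:,1],[1,99]).mean().round(4))
fl=q[(np.abs(q[:,0])<.02)&(np.abs(q[:,1])<.012)&(q[:,2]<.006)];print("floor plane",np.linalg.lstsq(np.c_[fl[:,:2],np.ones(len(fl))],fl[:,2],rcond=None)[0])
E
```

```text
16.5917 0.059227467152136955 [-0.46370989  0.37290565 -1.869707  ]
h 0.014 81 x [-0.0251  0.0276] y [0.019  0.0333]
h 0.018 239 x [-0.0268  0.0271] y [0.0183 0.0337]
h 0.022 202 x [-0.0267  0.0242] y [0.0187 0.0338]
h 0.026 4768 x [-0.0296  0.0289] y [-0.0214  0.0334]
col -0.020 y teeth [0.0154 0.0231] mid 0.0192
col -0.014 y teeth [-0.0041  0.0259] mid 0.0109
col -0.008 y teeth [-0.0124  0.0288] mid 0.0082
col -0.002 y teeth [-0.0166  0.0315] mid 0.0074
col 0.004 y teeth [-0.0186  0.0337] mid 0.0075
col 0.010 y teeth [-0.02   0.034] mid 0.007
col 0.016 y teeth [-0.0202  0.0342] mid 0.007
col 0.022 y teeth [-0.0196  0.033 ] mid 0.0067
col 0.028 y teeth [-0.0269  0.0324] mid 0.0028
floor plane [0. 0. 0.]
```

View pics/w5.png

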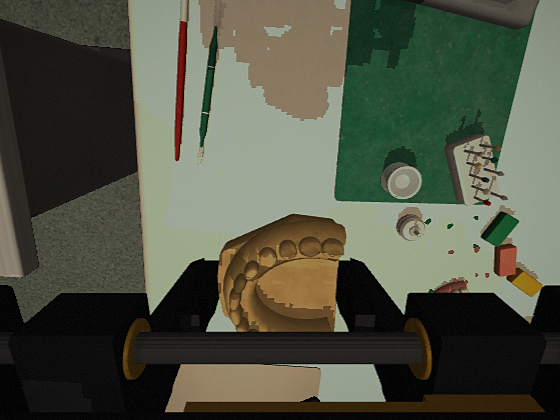

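The cast is held square and level, with no visible y offset. The near edge is at +34 mm in the tool frame, as expected. Placing it now.

```bash
python3 - <<'E'
from h import *
from cell import manip
yaw=np.radians(-7.95);X=np.array([np.cos(yaw),np.sin(yaw)])
x,y=np.array([.559,.2157])-.0005*X
manip.move_pose([x,y,.10],rv(yaw)); manip.move_linear([x,y,.054],.08); manip.dwell(.2)
f0=manip.state()["contact_force"];print(f0,manip.state()["tool_pos"])
z=.054
while z>.0375:
    z-=.0015; manip.move_linear([x,y,z],.02); s=manip.state(); d=s["contact_force"]-f0
    print(round(z,4),s["tool_pos"][2].round(4),d.round(1))
    if d[2]>5: break
print(s["clock"])
E
```

```text
[ 0.082558    0.69805329 -2.34301968] [0.55912439 0.21604713 0.05473982]
0.0525 0.0526 [-1.1 -0.7  0.7]
0.051 0.0508 [ 0.3 -0.2 -0.4]
0.0495 0.0493 [ 0.2 -0.4 -0.2]
0.048 0.0478 [-0.4 -0.9  0.2]
0.0465 0.0463 [-1.3 -0.1 -0.8]
0.045 0.0448 [ 0.2 -0.5 -0.5]
0.0435 0.0433 [-0.4 -0.2 -0.4]
0.042 0.0419 [-0.3 -1.7  0.6]
0.0405 0.0403 [-0.2 -0.1 -0.1]
0.039 0.0389 [ 0.1 -1.1 -0.1]
0.0375 0.0386 [-3.3 -2.1  7.9]
21.375
```

The cast seated at the expected height with contact at 0.0386. I'll release it, rise and check.

```bash
python3 - <<'E'
from h import *
from cell import manip
s=manip.state();x,y=s["tool_pos"][:2]
manip.move_linear([x,y,.039],.02);manip.set_gripper(.080); manip.move_linear([x,y,.06],.04);manip.move_linear([x,y,.17],.18); manip.dwell(.2)
c=wrist("w6");s=manip.state();print(s["clock"],s["contact_force"])
P=pts(c);yaw=np.radians(-7.95);X=np.array([np.cos(yaw),np.sin(yaw)]);Y=np.array([-X[1],X[0]])
d=P-np.array([.559,.2157,.054]);Q=np.stack([d[...,:2]@X,d[...,:2]@Y,d[...,2]],-1)
m=(np.abs(Q[...,0])<.025)&(np.abs(Q[...,1])<.010)&(abs(Q[...,2]-.014)<.004)
fl=Q[m];print("floor",len(fl),np.linalg.lstsq(np.c_[fl[:,:2],np.ones(len(fl))],fl[:,2],rcond=None)[0])
k=(Q[...,2]>.033)&(Q[...,2]<.045)&(c["image"].max(2)<70)&(np.abs(Q[...,0]+.105)<.03)&(np.abs(Q[...,1])<.03);kk=Q[k];print("knob",len(kk),np.median(kk,0),cv2.minEnclosingCircle(kk[:,:2].astype(np.float32)))
cv2.imwrite("pics/w6c.png",np.clip(c["image"].astype(float)*1.3,0,255).astype(np.uint8))
E
```

```text
23.8 [ 0.42653526 -0.58129754 -0.28138112]
floor 839 [0.00264207 0.00130389 0.01376714]
knob 676 [-0.10527441  0.00084827  0.03731906] ((-0.10607410967350006, -0.0005247574299573898), 0.012997602112591267)
```

View pics/w6c.png

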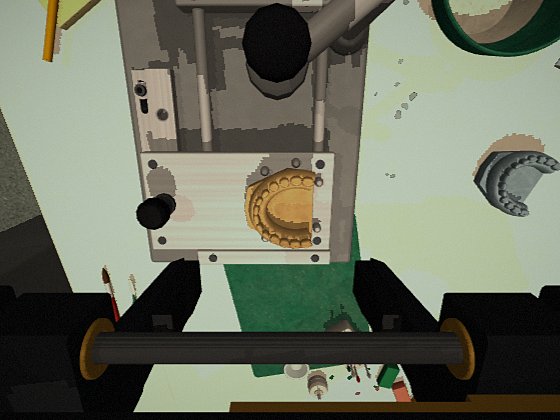

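The wrist view shows the cast flat in its nest at about (285,210), with its floor at 13.8 mm and level. The knob is at (155,212). Next is the knob: take it, draw it and slide past the slot.

```bash
python3 - <<'E'
from h import *
from cell import manip
yaw=np.radians(-7.95);X=np.array([np.cos(yaw),np.sin(yaw)])
x,y=np.array([.559,.2157])-.105*X
manip.move_linear([x,y,.17],.2); manip.set_gripper(.056); manip.move_pose([x,y,.13],rv(yaw+np.pi/2))
manip.move_linear([x,y,.078],.1); manip.dwell(.1)
z=down(x,y,.078,.053,.05,.005,4); s=manip.state();print(z,s["tool_pos"],s["contact_force"],s["joint_pos"][5])
manip.set_gripper(0,30); s=manip.state();print(s["gripper_width"],s["grasp_force"],s["contact_force"],s["clock"])
f0=s["contact_force"]
for dz in(.003,.006,.009,.0105):
    manip.move_linear([x,y,z+dz],.03); s=manip.state();print(dz,s["tool_pos"][2].round(4),(s["contact_force"]-f0).round(1))
print(s["clock"],s["gripper_width"])
E
```

```text
0.053 [0.45464343 0.23003917 0.05253724] [-0.20219026 -0.46380953 -0.48175336] -1.0125116966849483
0.0244255376847681 30.000110463006422 [ 0.57232245 -0.89156909  1.11301249] 29.0083
0.003 0.0554 [ 1.9  0.6 -7.7]
0.006 0.0588 [ 2.8 -0.2 -9. ]
0.009 0.0619 [  2.4  -1.1 -10.3]
0.0105 0.0634 [  3.2   0.1 -10.9]
30.0083 0.024256654433463268
```

```bash
python3 - <<'E'
from h import *
from cell import manip
yaw=np.radians(-7.95);X=np.array([np.cos(yaw),np.sin(yaw)]);Y=np.array([-X[1],X[0]])
k0=np.array([.559,.2157])-.105*X; z=.0635
for t in(.02,.04,.056):
    manip.move_linear([*(k0+t*Y),z],.05); s=manip.state();f=s["contact_force"];print(t,(s["tool_pos"][:2]-k0)@Y,"fy",f[:2]@Y,"fx",f[:2]@X,"fz",f[2],s["gripper_width"])
p=k0+.056*Y
for zz in(.062,.0608,.0600):
    manip.move_linear([*p,zz],.02); s=manip.state();print(zz,s["contact_force"].round(1))
print(s["clock"])
E
```

```text
0.02 0.02029531898849736 fy 0.02881958898448152 fx 3.8416832300872357 fz -9.668004724639445 0.02473908704392514
0.04 0.040113134371578464 fy 0.3046091956071976 fx 3.648791062817872 fz -9.547006535999069 0.024144019852268796
0.056 0.056151413811116 fy 0.03743496832587888 fx 3.428348241565734 fz -8.623407430311211 0.02434022242318518
0.062 [ 3.3 -0.2 -9.4]
0.0608 [ 0.6 -1.5 -1.3]
0.06 [-2.4 -3.   5.6]
32.325
```

```bash
python3 - <<'E'
from h import *
from cell import manip
yaw=np.radians(-7.95);X=np.array([np.cos(yaw),np.sin(yaw)]);Y=np.array([-X[1],X[0]])
k0=np.array([.559,.2157])-.105*X; t=.056
manip.move_linear([*(k0+t*Y),.0607],.02); manip.set_gripper(.034); manip.move_linear([*(k0+t*Y),.0565],.03); manip.dwell(.1)
s=manip.state();f0=s["contact_force"];print(f0,s["gripper_width"],s["clock"])
log=[]
while t<.104:
    t+=.001; manip.move_linear([*(k0+t*Y),.0565],.014); s=manip.state();d=s["contact_force"]-f0;a=(s["tool_pos"][:2]-k0)@Y
    fy=-d[:2]@Y; log.append((round(t,4),round(a,4),round(fy,1),round(d[2],1)))
    if fy>8.5: break
for l in log: print(*l)
print(s["clock"])
E
```

```text
[ 0.44981665 -0.2853678   0.30373258] 0.03373653314241389 33.3167
0.057 0.0571 -0.4 -0.3
0.058 0.0581 -0.1 -0.1
0.059 0.0591 -0.1 -0.5
0.06 0.06 0.3 -0.3
0.061 0.0605 3.2 -0.2
0.062 0.0607 6.0 1.4
0.063 0.0617 4.9 1.3
0.064 0.0627 5.5 0.4
0.065 0.0638 5.1 1.4
0.066 0.0649 4.8 1.6
0.067 0.0659 5.2 2.2
0.068 0.0668 5.7 1.2
0.069 0.0678 4.8 1.0
0.07 0.0693 5.0 1.1
0.071 0.0707 3.3 2.1
0.072 0.072 3.6 0.4
0.073 0.0732 3.1 0.3
0.074 0.0739 3.3 0.6
0.075 0.0751 2.9 0.7
0.076 0.076 3.1 0.0
0.077 0.0782 -0.7 -0.2
0.078 0.0786 -0.4 -0.9
0.079 0.0791 -0.4 -0.5
0.08 0.0801 -0.9 -0.1
0.081 0.0809 1.1 0.9
0.082 0.0818 0.6 0.3
0.083 0.083 2.4 -0.7
0.084 0.0834 4.9 1.3
0.085 0.0836 7.6 2.1
0.086 0.0838 9.4 2.8
40.8167
```

The stage now resists 9.4 N without moving, at about joint 0.079, which matches the camera estimate of the hole. I'll back off, rise and verify the knob height and the cast.

```bash
python3 - <<'E'
from h import *
from cell import manip
yaw=np.radians(-7.95);X=np.array([np.cos(yaw),np.sin(yaw)]);Y=np.array([-X[1],X[0]])
k0=np.array([.559,.2157])-.105*X
manip.move_linear([*(k0+.080*Y),.0565],.03); manip.dwell(.1); s=manip.state();print(s["contact_force"],(s["tool_pos"][:2]-k0)@Y)
manip.move_linear([*(k0+.080*Y),.10],.08); manip.move_linear([*(k0-.03*X+.03*Y),.22],.2); manip.dwell(.2)
from cell import cams
for n in("wrist","top"):
    if n=="wrist": c=wrist("w7")
    else: c=cams.capture("top");np.savez("top2.npz",**c);cv2.imwrite("pics/top2.png",c["image"])
    P=pts(c);d=P-np.array([*k0,0]);Q=np.stack([d[...,:2]@X,d[...,:2]@Y,d[...,2]],-1);im=c["image"]
    m=(im.max(2)<70)&(np.abs(Q[...,0])<.03)&(Q[...,2]>.075)&(Q[...,2]<.11)&(Q[...,1]>.04)&(Q[...,1]<.12);q=Q[m]
    print(n,len(q)); 
    if len(q)>5: print("knob",np.percentile(q[:,2],[10,50,90]),np.median(q,0))
    hsv=cv2.cvtColor(im,cv2.COLOR_BGR2HSV);m=(cv2.inRange(hsv,(8,60,35),(32,255,255))>0)&(np.abs(Q[...,0]-.105)<.05)&(np.abs(Q[...,1]-.08)<.05)&(Q[...,2]>.056)&(Q[...,2]<.095);q=Q[m]
    if len(q)>5: print("cast",len(q),np.percentile(q,[1,50,99],axis=0).round(4))
print(manip.state()["clock"])
w=load("w7")["image"];t=load("top2")["image"]
a=cv2.resize(t[135:275,120:380],None,fx=2,fy=2);b=cv2.resize(w,(520,390));o=np.clip(np.vstack([a[:205],b]).astype(float)*1.3,0,255);cv2.imwrite("pics/fin.png",o)
E
```

```text
[-0.14643959 -0.10422149  0.74155311] 0.08061009090536103
wrist 527
knob [0.0851625  0.09100622 0.09226786] [-0.00499796  0.07822984  0.09100622]
cast 934 [[0.0759 0.0443 0.0572]
 [0.1059 0.0582 0.0759]
 [0.1336 0.0764 0.0886]]
top 0
cast 904 [[0.0752 0.0441 0.0615]
 [0.1074 0.0764 0.0751]
 [0.1336 0.1071 0.0907]]
43.075[ WARN:0@1.826] global loadsave.cpp:1063 imwrite_ Unsupported depth image for selected encoder is fallbacked to CV_8U.
```

View pics/fin.png

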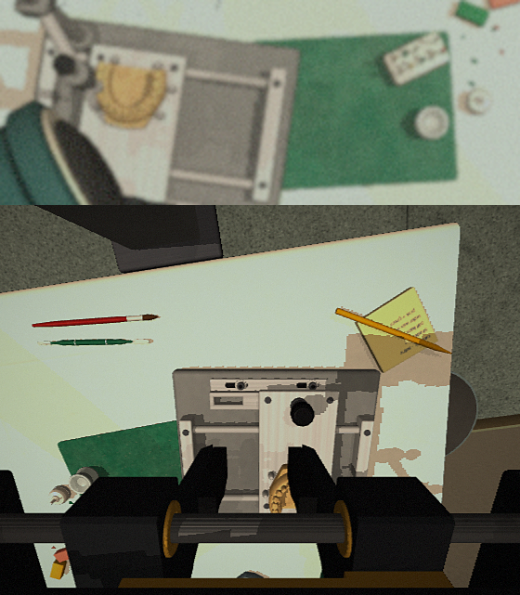

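The final view shows the knob at (302,412) with its top at 0.092, so the plunger is home. The cast is in its nest at (130,92), the stage is under the spindle, and the nearby items are undisturbed.

```bash
python3 -c "
from cell import order
print(order.close_job())"
```

```text
the job is handed in; nothing more can be done
None
```

The cast sits flat in its nest, the stage is locked in the working hole at about 0.078–0.079 with the plunger fully home, the nearby items look undisturbed, and I handed the job in at about 43 s.

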